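# Third hand at the screwing jig: pin the swing stop and hold the block against it

### The arm

A 6-joint arm with a two-finger parallel gripper is mounted at the origin on a cart in front of the work surface, level with it; the furniture and walls round the work are solid. World frame = base frame: x ahead of the robot, y to its left, z up, the work surface at z = 0. Lengths are in m, angles in rad, forces in N, time in s.
With the tool pointing down it reaches from about 0.35 to 0.975 m from the base axis. Payload 4.9 kg.
Tool frame: the origin (TCP) lies between the finger pads; the fingertips stand 14 mm ahead of it and the grasp point (between the pads) lies 5 mm behind it (manip.finger_overhang is the distance from the TCP to the fingertips, in m); z points along the fingers, y is the line along which they close (so a half turn about z gives the same grasp; the last joint's range is limited). The gripper opens to 85 mm and grips with 20 to 120 N. Pads are 22 mm wide; open, the fingers measure 114 mm over their backs; the gripper's body (76 mm by 85 mm) begins 54 mm behind the grasp point. The pads swing forward as they close: fully open they stand 13 mm farther back than shut.
Start: joints at [1.123, 0.053, 1.613, -0, 1.476, -0.119], TCP at [0.202, 0.592, 0.245] pointing down, gripper open.
Joint ranges: [-3.01, 3.01], [-1.01, 2.22], [0.06, 2.58], [-1.02, 4.17], [0.09, 2.62], [-3.14, 3.14]. Speed limits (rad/s): [2.57, 2.57, 3.14, 3.14, 3.14, 3.14].

### API

Orientations are given as a unit quaternion [w, x, y, z].
In Python, from plant import manip, grab_frame gives the robot as it stands.
- The arm moves only by the tool servo_tool, never from a script. Its argument "deltas" is a list that holds one entry, the list of rows, each a list of 5 numbers: the opening in per cent of the stroke, from 0 (shut) to 100 (fully open), then the shift along the world's x, y, z in m, then the turn about the world's z in degrees. A call has exactly 8 rows; each row shifts and turns the commanded pose from where the row before left it; what a row does not reach is not made up. A row lasts 1/10 s, in which the tool goes at most 50 mm and 8.59 degrees, less where a joint would pass 70% of its speed; a pose out of reach is approached as far as the arm can. A call is refused whole if a number of a shift passes 0.05 or a number of a turn 8.59, either way. A call with a gripper value outside its range is refused whole. The fingers move at their own pace and stop on an object; the grip force is fixed at half the most. Time passes only in rows, so rows that do not move let the fingers close, or fill a call up. It gives the time, the measured TCP pose, the force, the opening and the grip force at its end, in the units of the state.
- manip.state(): the state, without advancing time (a new reading comes with each control period).
- grab_frame(name): name is "side" or "top"; returns a dict with "pixels" (400x640x3 uint8, red, green, blue), "z_map" (400x640 float32, m along the optical axis (not along the pixel's ray), 0 where there is no reading), "fx", "fy", "cx", "cy" (pixels), "dist" ([k1, k2, p1, p2, k3] as OpenCV has them; the pictures are not rectified), "rvec" (rotation vector, rad) and "tvec" (3), from world to camera coordinates, as OpenCV has them. Camera axes: x right, y down, z forward; pixel columns grow to the right and rows downward; lengths in m; the calibration is good to about 2 mm. A picture is of the moment at which its call begins.
- manip.job_done(): hands the job in; it is judged then, once.
The state is a dict: "time": time; "joint_pos": joint angles; "joint_vel": joint speeds; "joint_efforts": joint torques, N m; "tool_pos": TCP position; "tool_rot": TCP orientation; "contact_force": force on the tool from outside, world axes, zero at the start; "ft_torque": the same for the moment, N m; "gripper_width": opening from 0.0 (shut) to 1.0 (fully open); "grasp_force": force on a finger pad.
Only numpy, scipy, OpenCV 4.12 (cv2) and the standard library are available. Lean on these libraries where they do the work, as an engineer would, in place of code of your own. Each camera call takes 0.05 s, during which the arm holds its last target. There are 200 camera calls.

### The job

I am about to screw this new hardwood punch block to its mounting plate and need a third hand. Swing the jig's steel stop shut into its fork, push the headed pin from the stand all the way down through fork and stop so that it cannot swing away, then slide the block along the channel squarely against the rubber strip of the stop and press it there with a steady push of about 12 N, so that the strip gives roughly 5 mm. Finish while still holding and pressing the block like that - do not let go - and leave the other things on the bench where they are.

Things in the scene. Friction and masses are not known exactly. Their poses are not given: they have to be found in the camera images.
- jig: Jig fixed to the bench, plywood base 242 x 220 x 18 mm; origin on its underside (x = -119 to 123 mm), x along its channel to the swing stop, y left, z up. Rails (inner faces y = +-30 mm, tops 36 mm above the bench, x = -114 to 48 mm) form the channel; in it lies the pale mounting plate, top 26 mm above the bench. Fork at x = 85, y = -95 mm, stop pivot at x = 85, y = 95 mm.
- stop (a joint): Angle (rad) of the dark steel swing stop (bar 16 mm thick, 30 to 54 mm above the bench) on its upright pivot: 0 = shut across the channel's end, its lug in the fork (hard limit, pin holes in line); grows to 1.0 as the free end swings to the jig's +x. Turns easily (0.06 N m), stays where left, but swings open if pushed unpinned. Pinned, it has about 1 mm of play at mid-bar.
- stop_pivot (a point): Upright pivot axis of the swing stop, at the height of the bar's top (54 mm above the bench).
- stop_knob (a point): Centre of the grip knob of the swing stop: an upright black round knob, 15 to 17 mm thick where it is gripped, standing on the bar from 54 to 86 mm above the bench; this point is 70 mm above the bench and 135 mm from the pivot. It swings with the stop.
- fork_mouth (a point): Centre of the pin hole in the upper face of the steel fork, 54 mm above the bench; axes those of the jig. The upright hole, 11.6 mm wide, runs through the upper cheek (10 mm thick), the stop's lug (12 mm, with 2 mm of air above and below) and the lower cheek (10 mm, on the base).
- strip: Black rubber strip, 60 mm wide, 18 mm high, sticking out 12 mm from the swing stop towards the block. Origin at the middle of its free face, 44 mm above the bench; x points into the stop. With the stop shut it faces down the channel, its free face at x = 65 mm in the jig's frame. Pressed, the face gives 0.4 mm per newton, at most 9 mm.
- block_center (a point): Centre of the loose dark hardwood block, 108 x 56 x 42 mm (x along the channel, y, z), about 0.2 kg, six drilled holes and two started brass screws 9 mm proud of its top at x = +-44 mm. It starts on the plate in the channel, its end 30 to 62 mm short of the shut stop's strip; underside 26, top 68 mm above the bench. x points to the stop. Waxed: slides on the plate with friction 0.2.
- block: The same block; origin at the centre of its underside, 21 mm below block_center.
- pin_head (a point): Centre of the 21 mm round grip of the headed steel pin, 12 mm below the top of its head and 18 mm above the underside of its 23 mm collar (4 mm thick); under the collar a shank 10 mm thick, 34 mm long with a half-round tip. Starts upright in the stand. Seated, the collar rests on the fork, this point 18 mm above fork_mouth. z runs up along the pin.
- pin: The same pin (about 0.06 kg); origin at the centre of its tip, 52 mm below pin_head.
- pin_stand: Wooden pin stand fixed to the bench, 50 x 86 x 42 mm, with two holes 12 mm wide; the pin stands in one, the other is empty. Origin at the centre of its underside.

How it is judged:
On the way, in this order (a step that is already met when the one before it is completed fails the run):
1. the swing stop is shut in its fork (value of joint stop below 0.03 rad), for 0.2 s.
2. the pin is home through fork and stop, and let go (value of joint stop below 0.03 rad and horizontal distance between pin_head and fork_mouth below 0.004 m and z of pin_head in the frame of fork_mouth between 0.014 and 0.021 m and angle between pin_head's own z axis and vertical below 0.12 rad and contact force between the fingers and pin below 0.2 N), for 0.2 s.
3. the block is pressed squarely on the rubber strip (value of joint stop below 0.03 rad and horizontal distance between pin_head and fork_mouth below 0.004 m and z of pin_head in the frame of fork_mouth between 0.014 and 0.021 m and angle between pin_head's own z axis and vertical below 0.12 rad and contact force between block and strip between 5 and 19 N and contact force between the fingers and block above 2 N and angle between the x axis of block_center and the x axis of jig, either way round below 0.06 rad and z of block_center in the frame of jig between 0.043 and 0.051 m and linear speed of block below 0.01 m/s), for 0.3 s.
At the end, for the whole second after the job is handed in: Through the last second: stop shut (under 0.03 rad), pin upright and home in the fork (within 3 mm in height and 4 mm sideways) and not held, block lying flat on the plate and square to the stop (within 0.06 rad), still, held by the fingers and pressing on the rubber strip with 5 to 19 N (all of step 3 and contact force between the fingers and pin below 0.2 N); the arm keeps its last pose, push and grip.
It fails at once if another thing on the bench is shifted by more than 30 mm (distance of any of iron_4, cap_jar, edge_slicker, screwdriver from where it was at the start of the episode above 0.03 m).
It fails at once if the block is pressed on the strip with more than 35 N (contact force between block and strip above 35 N).
It also fails if it takes over 58 s, if anything falls off the work surface, if the arm or the gripper's body presses on something with over 40 N, if the wrist force passes 120 N, or if a joint passes its speed limit or range.

## Working session

There is one attempt and no reset: what is moved stays moved. The work goes in short steps, Python scripts to look and compute and a tool call to move; the robot and the scene stay as the last step left them, time stands still between calls to the robot, and variables do not carry over. Pictures are saved under pics/ and viewed, at most 10 in all, crops included, and the job is handed in when it is done.

Besides the shell and the picture viewer there is one more tool, called after ">>>" in YAML: its name, and indented under it one key for each argument. servo_tool: Moves the arm, as the interface text tells. Its arguments: {"type":"object","properties":{"deltas":{"type":"array"}},"required":["deltas"]}

```bash
mkdir -p pics
cat > h.py <<'E'
import numpy as np, cv2
from plant import manip, grab_frame
def world(f):
    K=np.array([[f['fx'],0,f['cx']],[0,f['fy'],f['cy']],[0,0,1]]);h,w=f['z_map'].shape
    u,v=np.meshgrid(np.arange(w,dtype=np.float32),np.arange(h,dtype=np.float32))
    p=cv2.undistortPoints(np.stack([u,v],-1).reshape(-1,1,2),K,np.array(f['dist'],float)).reshape(h,w,2)
    z=f['z_map'];P=np.dstack([p*z[...,None],z])
    R=cv2.Rodrigues(np.array(f['rvec'],float))[0];t=np.array(f['tvec'],float).ravel()
    W=(P-t)@R; W[z==0]=np.nan
    return W
def ray(f,pts,zh):
    K=np.array([[f['fx'],0,f['cx']],[0,f['fy'],f['cy']],[0,0,1]])
    p=cv2.undistortPoints(np.array(pts,float).reshape(-1,1,2),K,np.array(f['dist'],float)).reshape(-1,2)
    R=cv2.Rodrigues(np.array(f['rvec'],float))[0];t=np.array(f['tvec'],float).ravel()
    d=np.c_[p,np.ones(len(p))]@R; c=-R.T@t
    return c+d*((zh-c[2])/d[:,2])[:,None]
def shot(cam,name,crop=None,s=1):
    f=grab_frame(cam);im=f['pixels'][...,::-1]
    if crop: x0,y0,x1,y1=crop; im=im[y0:y1,x0:x1]
    cv2.imwrite('pics/'+name,cv2.resize(im,None,fx=s,fy=s,interpolation=cv2.INTER_CUBIC)); return f
E
python3 - <<'E'
from h import *
import pickle
for c in('top','side'):
    f=shot(c,c+'0.png');pickle.dump(f,open(c+'0.pkl','wb'))
    R=cv2.Rodrigues(np.array(f['rvec']))[0];print(c,-R.T@np.array(f['tvec']),R[2],f['fx'])
E
```

```text
top [ 0.41859116 -0.16245927  0.90655396] [ 0.1645643  -0.0341338  -0.98577557] 448.46952615168726
side [1.30869305 0.06040708 0.41550209] [-0.87016223 -0.28575821 -0.40144731] 408.7851259032043
```

View pics/top0.png

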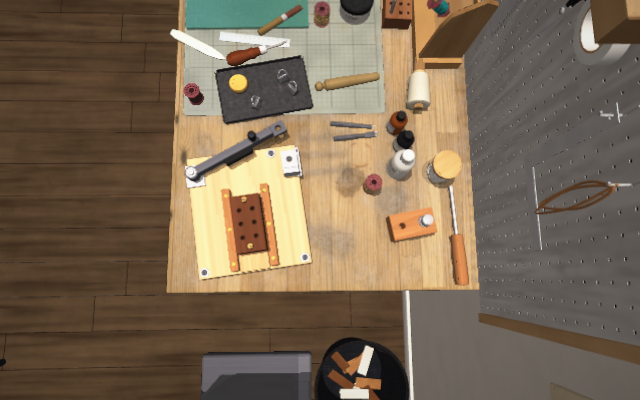

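View pics/side0.png

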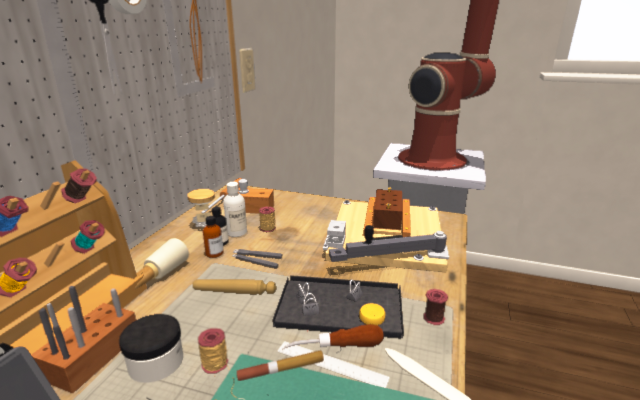

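The top view shows the jig with the pivot near (193,172), fork (290,160), knob (251,135), block (249,222), and the pin in its stand at (427,220). The side view confirms that the stop is open.

Run:
```python
from h import *
import pickle
f=pickle.load(open('top0.pkl','rb'));im=f['pixels'][...,::-1]
a=cv2.resize(im[110:290,180:320],None,fx=3.3,fy=3.3,interpolation=cv2.INTER_CUBIC)
b=cv2.resize(im[195:255,380:450],None,fx=4,fy=4,interpolation=cv2.INTER_CUBIC)
o=np.zeros((a.shape[0],a.shape[1]+b.shape[1],3),np.uint8);o[:,:a.shape[1]]=a;o[:b.shape[0],a.shape[1]:]=b
print(o.shape,a.shape);cv2.imwrite('pics/c0.png',o)
W=world(f)
for n,(u,v) in dict(pivot=(193,172),knob=(251,135),fork=(290,160),block=(249,222),pin=(427,220),stand=(410,215),base=(215,262),bench=(350,260),iron=(355,135)).items():
    print(n,W[v-1:v+2,u-1:u+2].reshape(-1,3).mean(0).round(4))
```

```text
(594, 742, 3) (594, 462, 3)
pivot [0.617  0.0533 0.0585]
knob [ 0.6822 -0.0593  0.0862]
fork [ 0.6477 -0.1311  0.0328]
block [ 0.519  -0.0562  0.0678]
pin [ 0.5209 -0.3908  0.0726]
stand [ 0.5346 -0.3663  0.0418]
base [0.447  0.0145 0.0175]
bench [ 4.495e-01 -2.510e-01  2.000e-04]
iron [ 0.7076 -0.2654  0.0092]
```

View pics/c0.png

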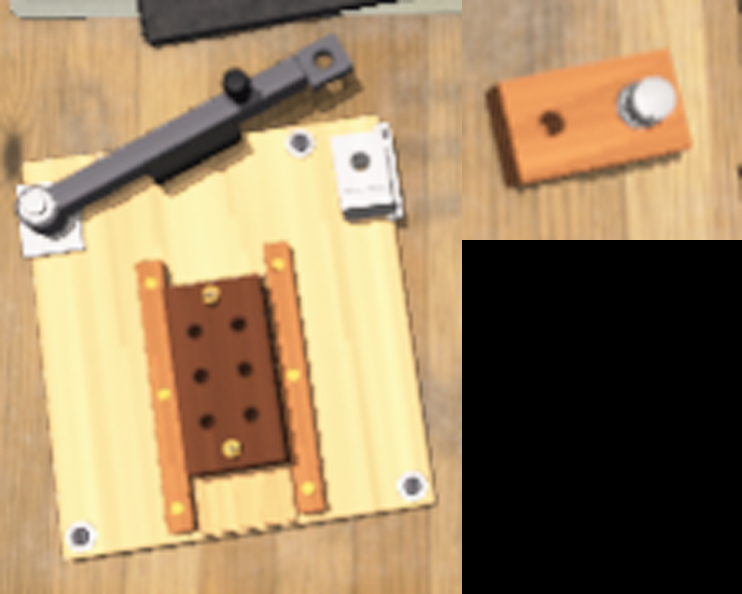

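The crop shows the fork hole at (360,161), the pivot at (38,205), the knob at (236,80), the block screws at (210,295) and (231,449), and the pin head at (655,97).

Run:
```python
from h import *
import pickle
f=pickle.load(open('top0.pkl','rb'))
A=lambda x,y:(180+(x+.5)/3.3-.5,110+(y+.5)/3.3-.5)
B=lambda x,y:(380+(x-462+.5)/4-.5,195+(y+.5)/4-.5)
r=lambda p,z:ray(f,[p],z)[0].round(4)
L=dict(pivot=(A(38,203),.06),fork=(A(360,161),.054),knob=(A(237,76),.086),lug=(A(323,60),.048),s1=(A(210,295),.077),s2=(A(231,449),.077),
rl1=(A(151,283),.036),rl2=(A(178,508),.036),rr1=(A(278,264),.036),rr2=(A(308,488),.036),pin=(B(655,97),.072),hole=(B(551,123),.042),
bb=(A(190,474),.068),bb2=(A(289,460),.068),bf=(A(170,287),.068),bf2=(A(266,274),.068))
P={k:r(*v) for k,v in L.items()}
for k in P: print(k,P[k])
d=lambda a,b:np.degrees(np.arctan2(*(P[a]-P[b])[[1,0]]))
print('jig yaw',d('rl1','rl2'),d('rr1','rr2'),d('pivot','fork')-90,'block',d('s1','s2'))
print(np.linalg.norm((P['pivot']-P['fork'])[:2]),np.linalg.norm((P['pivot']-P['knob'])[:2]),'stop ang',d('knob','pivot')-d('fork','pivot'))
W=world(f)
# centroid of points near pin top and knob top, fork top
for n,c,lo,hi,rad in(('pin',P['pin'],.068,.08,.016),('knob',P['knob'],.078,.095,.014),('fork',P['fork'],.05,.058,.03)):
    m=(np.hypot(W[...,0]-c[0],W[...,1]-c[1])<rad)&(W[...,2]>lo)&(W[...,2]<hi);q=W[m];print(n,m.sum(),q.mean(0),q.min(0),q.max(0))
print(manip.state())
```

```text
pivot [0.6183 0.0565 0.06  ]
fork [ 0.6453 -0.1294  0.054 ]
knob [ 0.6869 -0.0601  0.086 ]
lug [ 0.7095 -0.1067  0.048 ]
s1 [ 0.561 -0.046  0.077]
s2 [ 0.4742 -0.0594  0.077 ]
rl1 [ 0.5754 -0.0053  0.036 ]
rl2 [ 0.4431 -0.0245  0.036 ]
rr1 [ 0.5867 -0.0802  0.036 ]
rr2 [ 0.454  -0.0993  0.036 ]
pin [ 0.5231 -0.3928  0.072 ]
hole [ 0.5143 -0.3495  0.042 ]
bb [ 0.461  -0.0357  0.068 ]
bb2 [ 0.4684 -0.0908  0.068 ]
bf [ 0.5673 -0.0219  0.068 ]
bf2 [ 0.5747 -0.0764  0.068 ]
jig yaw 8.257385691767599 8.19054091772332 8.263819582205414 block 8.775921148130477
0.18785049906774268 0.1352831105496913 stop ang 22.206020051249354
pin 93 [ 0.52320584 -0.39306     0.0719482 ] [ 0.51355442 -0.40314777  0.0683987 ] [ 0.53275621 -0.38359612  0.07522061]
knob 64 [ 0.68445497 -0.0595155   0.08474906] [ 0.67796359 -0.06658573  0.07802644] [ 0.69294908 -0.05143256  0.08920116]
fork 321 [ 0.64007952 -0.13104855  0.05414763] [ 0.61697762 -0.14754433  0.05014562] [ 0.66547063 -0.1142098   0.05784897]
{'time': 0.1, 'joint_pos': array([ 1.12299359e+00,  5.33181822e-02,  1.61412367e+00,  2.96813537e-05,
        1.47599886e+00, -1.19016881e-01]), 'joint_vel': array([-0.00016642, -0.00182642, -0.00323551,  0.00023117,  0.00024772,
       -0.0004388 ]), 'joint_efforts': array([-8.56994266e-04, -3.94904423e+01, -3.71361959e+01, -1.66577938e-04,
        3.95604133e-03,  1.72956870e-06]), 'tool_pos': array([0.20158313, 0.5910469 , 0.2441887 ]), 'tool_rot': array([-2.72571473e-04,  1.63654803e-01,  9.86517233e-01, -8.83039225e-04]), 'contact_force': array([ 0.18291072,  0.10055815, -0.01820991]), 'ft_torque': array([0.00311394, 0.05039572, 0.04568581]), 'grasp_force': 0.0, 'gripper_width': 0.9982234704479411}
```

>>> servo_tool:
  deltas:
    - [[100,0.0295,-0.04,0,6.75],[100,0.0295,-0.04,0,6.75],[100,0.0295,-0.04,0,6.75],[100,0.0295,-0.04,0,6.75],[60,0.0295,-0.04,0,0],[60,0.0295,-0.04,0,0],[60,0.0295,-0.04,0,0],[60,0.0295,-0.04,0,0]]

```text
time: 0.9
tool_pos: [0.4384, 0.2696, 0.2449]
tool_rot: [-0.0, -0.071, 0.997, -0.0]
contact_force: [1.0, 0.3, -0.1]
gripper_width: 0.599
grasp_force: 0.0
```

>>> servo_tool:
  deltas:
    - [[60,0.0295,-0.04,0,0],[60,0.0295,-0.04,0,0],[60,0.0295,-0.04,0,0],[60,0.0295,-0.04,0,0],[60,0.0295,-0.04,-0.02,0],[60,0.0295,-0.04,-0.03,0],[60,0.0295,-0.035,-0.02,0],[60,0.015,-0.015,-0.02,0]]

```text
time: 1.7
tool_pos: [0.6544, -0.0136, 0.1591]
tool_rot: [-0.0, -0.07, 0.998, -0.0]
contact_force: [0.0, 0.5, -0.4]
gripper_width: 0.6
grasp_force: 0.0
```

>>> servo_tool:
  deltas:
    - [[60,0.015,-0.022,0,0],[60,0.012,-0.018,0,0],[60,0,0,-0.02,0],[60,0,0,-0.015,0],[60,0,0,0,0],[60,0,0,0,0],[60,0,0,0,0],[60,0,0,0,0]]

```text
time: 2.5
tool_pos: [0.6808, -0.05, 0.1271]
tool_rot: [0.001, -0.071, 0.997, -0.0]
contact_force: [-0.0, -0.0, -0.6]
gripper_width: 0.604
grasp_force: 0.0
```

Run:
```python
from h import *
print(manip.state()['tool_pos'])
f=shot('side','s1.png',(300,150,480,300),3)
```

```text
[ 0.68077437 -0.05001624  0.12710583]
```

View pics/s1.png

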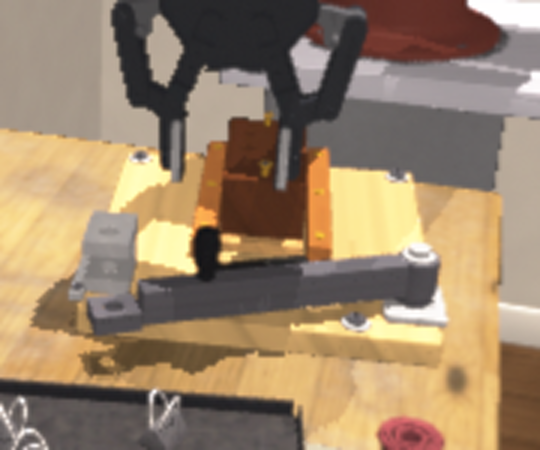

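The side crop shows the open fingers above and straddling the knob, which is at crop pixel (207,250).

>>> servo_tool:
  deltas:
    - [[60,0.006,-0.0095,0,0],[60,0,0,-0.02,0],[60,0,0,-0.02,0],[60,0,0,-0.014,0],[60,0,0,0,0],[0,0,0,0,0],[0,0,0,0,0],[0,0,0,0,0]]

```text
time: 3.35
tool_pos: [0.687, -0.0593, 0.0736]
tool_rot: [0.001, -0.071, 0.997, 0.0]
contact_force: [-1.5, 3.9, 2.4]
gripper_width: 0.169
grasp_force: 58.4
```

>>> servo_tool:
  deltas:
    - [[0,-0.0065,-0.0035,0,0],[0,-0.0065,-0.0032,0,0],[0,-0.0066,-0.0027,0,0],[0,-0.0066,-0.0024,0,0],[0,-0.0113,-0.0032,0,0],[0,-0.006,-0.0012,0,0],[0,-0.0056,-0.001,0,0],[0,0,0,0,0]]

```text
time: 4.15
tool_pos: [0.6382, -0.0756, 0.0736]
tool_rot: [0.003, -0.071, 0.998, 0.001]
contact_force: [3.5, 7.2, 3.4]
gripper_width: 0.172
grasp_force: 59.6
```

>>> servo_tool:
  deltas:
    - [[0,-0.001,0.0005,0,0],[0,-0.001,0.0005,0,0],[0,-0.0005,0,0,0],[0,0,0,0,0],[0,0,0,0,0],[0,0,0,0,0],[0,0,0,0,0],[0,0,0,0,0]]

```text
time: 4.95
tool_pos: [0.6382, -0.0756, 0.0736]
tool_rot: [0.005, -0.071, 0.997, -0.0]
contact_force: [10.7, 4.7, -2.8]
gripper_width: 0.168
grasp_force: 59.0
```

>>> servo_tool:
  deltas:
    - [[0,0.002,-0.0005,0,0],[45,0,0,0,0],[45,0,0,0,0],[45,0,0,0,0],[45,0,0,0.03,0],[45,0,0,0.04,0],[45,0,-0.01,0.045,0],[45,-0.014,-0.04,0,0]]

```text
time: 5.75
tool_pos: [0.6272, -0.1261, 0.1958]
tool_rot: [0.007, -0.073, 0.997, -0.002]
contact_force: [1.1, -1.5, 0.5]
gripper_width: 0.451
grasp_force: 0.0
```

>>> servo_tool:
  deltas:
    - [[45,-0.016,-0.044,0,0],[45,-0.016,-0.044,0,0],[45,-0.016,-0.044,0,0],[45,-0.016,-0.044,0,0],[45,-0.016,-0.044,0,0],[45,-0.015,-0.035,0,0],[45,-0.005,-0.01,-0.03,0],[45,0,0,-0.03,0]]

```text
time: 6.55
tool_pos: [0.5217, -0.3948, 0.1276]
tool_rot: [0.001, -0.069, 0.998, -0.002]
contact_force: [-0.6, 0.4, 0.2]
gripper_width: 0.449
grasp_force: 0.0
```

Run:
```python
from h import *
print(manip.state()['tool_pos'])
f=shot('top','t2.png',(180,110,460,290),2.8)
```

```text
[ 0.52170417 -0.39475003  0.12755021]
```

View pics/t2.png

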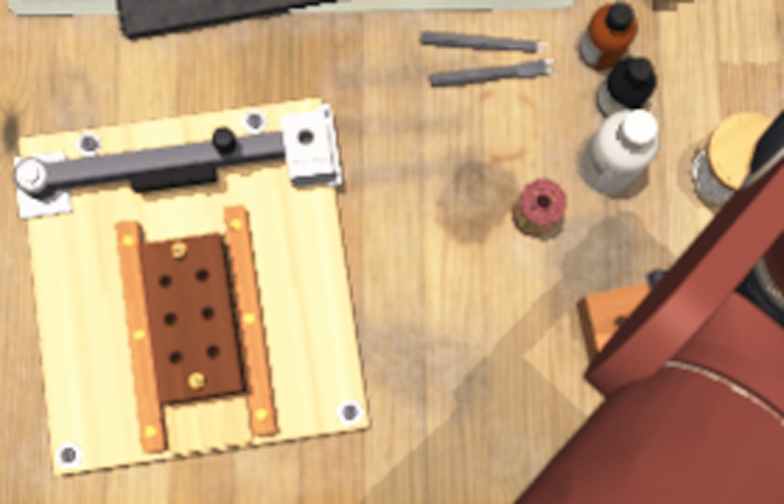

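The picture shows the stop shut with its lug in the fork; the fork hole is at (306,137). Next I descend on the pin.

>>> servo_tool:
  deltas:
    - [[45,0.0014,0.0018,0,0],[45,0,0,-0.02,0],[45,0,0,-0.025,0],[45,0,0,-0.021,0],[45,0,0,0,0],[0,0,0,0,0],[0,0,0,0,0],[0,0,0,0,0]]

```text
time: 7.4
tool_pos: [0.5254, -0.3913, 0.0636]
tool_rot: [0.002, -0.071, 0.997, -0.002]
contact_force: [0.1, -2.9, 0.1]
gripper_width: 0.226
grasp_force: 58.8
```

>>> servo_tool:
  deltas:
    - [[0,0,0,0.03,0],[0,0,0,0.04,0],[0,0,0,0.03,0],[0,0,0.045,0,0],[0,0.015,0.045,0,0],[0,0.02,0.045,0,0],[0,0.02,0.045,0,0],[0,0.02,0.045,0,0]]

```text
time: 8.2
tool_pos: [0.5996, -0.1626, 0.162]
tool_rot: [0.001, -0.071, 0.997, 0.0]
contact_force: [0.9, 0.2, -0.7]
gripper_width: 0.222
grasp_force: 60.6
```

>>> servo_tool:
  deltas:
    - [[0,0.025,0.02,0,0],[0,0.022,0.0163,0,0],[0,0,0,-0.02,0],[0,0,0,-0.02,0],[0,0,0,0,0],[0,0,0,0,0],[0,0,0,0,0],[0,0,0,0,0]]

```text
time: 9.0
tool_pos: [0.6468, -0.1288, 0.1226]
tool_rot: [0.001, -0.071, 0.997, -0.0]
contact_force: [-0.7, -0.6, -0.7]
gripper_width: 0.224
grasp_force: 60.6
```

Run:
```python
from h import *
import pickle
print(manip.state()['tool_pos'])
f=shot('side','s3.png',(290,150,390,280),4.5);pickle.dump(f,open('s3.pkl','wb'))
```

```text
[ 0.64680566 -0.12879983  0.12263912]
```

View pics/s3.png

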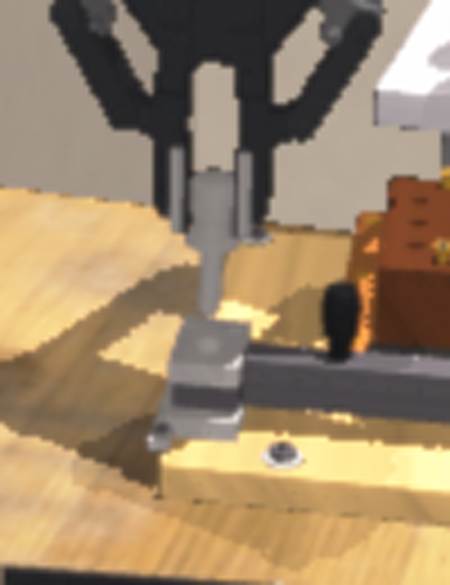

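The crop shows the pin upright between the pads, with its tip at (208,315) just above the fork hole at (208,345).

Run:
```python
from h import *
import pickle
f=pickle.load(open('s3.pkl','rb'));t=pickle.load(open('top0.pkl','rb'))
A=lambda x,y:(290+(x+.5)/4.5-.5,150+(y+.5)/4.5-.5)
print('hole',ray(f,[A(208,345)],.054)[0],'tip',ray(f,[A(208,314)],.068)[0],'collar',ray(f,[A(210,236)],.101)[0])
print('knob top',ray(f,[A(341,288)],.086)[0])
W=world(f)
# pin points by depth: shank/head/collar
for lo,hi in((.066,.1),(.1055,.131)):
    m=(np.abs(W[...,1]+.129)<.012)&(np.abs(W[...,0]-.647)<.02)&(W[...,2]>lo)&(W[...,2]<hi);q=W[m];print(m.sum(),q.mean(0),np.median(q,0),q.min(0),q.max(0))
# fork top
m=(np.abs(W[...,1]+.13)<.04)&(np.abs(W[...,0]-.645)<.04)&(np.abs(W[...,2]-.054)<.003);q=W[m];print('fork',m.sum(),q.mean(0),q.min(0),q.max(0))
# top cam: pin occluded? check
T=grab_frame('top');V=world(T)
m=(np.abs(V[...,1]+.13)<.03)&(np.abs(V[...,0]-.645)<.03);q=V[m];print('top',np.nanmin(q,0),np.nanmax(q,0))
```

```text
hole [ 0.64246648 -0.13136142  0.054     ] tip [ 0.6412458  -0.13193594  0.068     ] collar [ 0.63466487 -0.1335176   0.101     ]
knob top [ 0.63564114 -0.07682246  0.086     ]
75 [ 0.64731312 -0.12944371  0.08590571] [ 0.64773839 -0.12928204  0.08632307] [ 0.64360974 -0.1351426   0.06896342] [ 0.65095281 -0.12504761  0.09917536]
164 [ 0.65275317 -0.13003555  0.11854743] [ 0.65281605 -0.1301682   0.11874092] [ 0.64444174 -0.14082651  0.10574937] [ 0.65988253 -0.11702218  0.1309193 ]
fork 272 [ 0.64418852 -0.12236844  0.05466204] [ 0.617701   -0.14763945  0.05106235] [ 0.66489271 -0.09003388  0.05671975]
top [ 0.61502638 -0.15970293 -0.00479051] [ 0.67493282 -0.10000593  0.43025874]
```

>>> servo_tool:
  deltas:
    - [[0,0.001,0.0004,0,0],[0,0,0,-0.006,0],[0,0,0,-0.006,0],[0,0,0,-0.004,0],[0,0,0,-0.003,0],[0,0,0,-0.003,0],[0,0,0,0,0],[0,0,0,0,0]]

```text
time: 9.9
tool_pos: [0.6471, -0.1281, 0.0988]
tool_rot: [0.0, -0.071, 0.997, -0.0]
contact_force: [0.9, -0.8, -1.0]
gripper_width: 0.221
grasp_force: 60.6
```

>>> servo_tool:
  deltas:
    - [[0,0,0,-0.004,0],[0,0,0,-0.004,0],[0,0,0,-0.004,0],[0,0,0,-0.004,0],[0,0,0,-0.003,0],[0,0,0,-0.002,0],[0,0,0,-0.001,0],[0,0,0,0,0]]

```text
time: 10.7
tool_pos: [0.6473, -0.1283, 0.0768]
tool_rot: [0.0, -0.071, 0.997, -0.0]
contact_force: [3.1, -4.5, -2.3]
gripper_width: 0.217
grasp_force: 60.7
```

>>> servo_tool:
  deltas:
    - [[0,0,0,-0.001,0],[0,0,0,-0.001,0],[0,0,0,0,0],[45,0,0,0,0],[45,0,0,0,0],[45,0,0,0,0],[45,0,0,0.02,0],[45,0,0,0.025,0]]

```text
time: 11.5
tool_pos: [0.6451, -0.1269, 0.1175]
tool_rot: [-0.003, -0.071, 0.997, 0.001]
contact_force: [0.7, -0.2, 0.0]
gripper_width: 0.453
grasp_force: 0.0
```

Run:
```python
from h import *
print(manip.state()['tool_pos'],manip.state()['contact_force'])
f=shot('side','s4.png',(290,150,390,280),4.5);W=world(f)
m=(np.abs(W[...,1]+.13)<.012)&(np.abs(W[...,0]-.647)<.02)&(W[...,2]>.06)&(W[...,2]<.095);q=W[m];print(m.sum(),q.mean(0),q.min(0),q.max(0))
```

```text
[ 0.64507737 -0.12693726  0.11754057] [ 0.67008897 -0.16341582  0.01762149]
161 [ 0.65108582 -0.12856579  0.07496725] [ 0.63753835 -0.13947867  0.06001225] [ 0.65742943 -0.11956064  0.08659345]
```

View pics/s4.png

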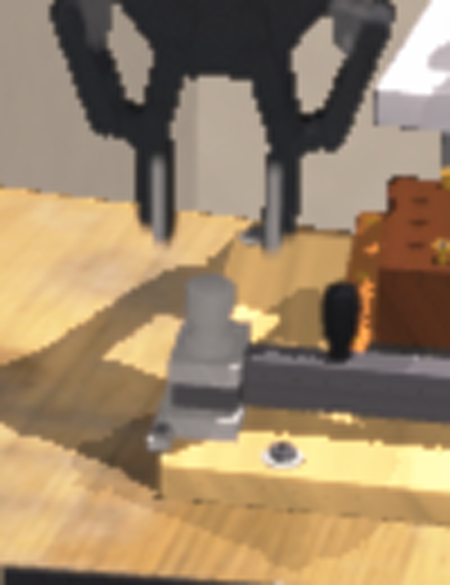

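The pin stands upright with its collar on the fork, at about (208,350). I'll give it a gentle confirming press from above with the fingers closed.

>>> servo_tool:
  deltas:
    - [[0,0.001,-0.002,0,0],[0,0,0,0,0],[0,0,0,0,0],[0,0,0,0,0],[0,0,0,-0.009,0],[0,0,0,-0.006,0],[0,0,0,-0.003,0],[0,0,0,-0.002,0]]

```text
time: 12.35
tool_pos: [0.6476, -0.1298, 0.0987]
tool_rot: [-0.001, -0.071, 0.997, 0.0]
contact_force: [-0.6, 1.1, -0.8]
gripper_width: -0.0
grasp_force: 0.0
```

>>> servo_tool:
  deltas:
    - [[0,0,0,-0.001,0],[0,0,0,-0.001,0],[0,0,0,0,0],[0,0,0,0,0],[0,0,0,0,0],[0,0,0,0,0],[0,0,0,0,0],[0,0,0,0,0]]

```text
time: 13.15
tool_pos: [0.6482, -0.13, 0.0981]
tool_rot: [0.0, -0.071, 0.997, -0.0]
contact_force: [0.2, 0.3, 1.8]
gripper_width: 0.003
grasp_force: 0.7
```

>>> servo_tool:
  deltas:
    - [[0,0,0,0.03,0],[50,0,0,0.04,0],[100,-0.022,0.013,0,0],[100,-0.033,0.02,0,0],[100,-0.033,0.02,0,0],[100,-0.033,0.02,0,0],[100,-0.0096,0.0043,0,0],[100,0,0,0,0]]

```text
time: 13.95
tool_pos: [0.5166, -0.0521, 0.1677]
tool_rot: [0.0, -0.072, 0.997, -0.0]
contact_force: [-0.0, -0.0, 0.8]
gripper_width: 1.002
grasp_force: 0.0
```

>>> servo_tool:
  deltas:
    - [[100,0,0,-0.02,0],[100,0,0,-0.02,0],[100,0,0,-0.02,0],[100,0,0,0,0],[100,0,0,0,0],[100,0,0,0,0],[100,0,0,0,0],[100,0,0,0,0]]

```text
time: 14.75
tool_pos: [0.5182, -0.0529, 0.1089]
tool_rot: [0.001, -0.071, 0.997, -0.0]
contact_force: [-0.3, -0.1, 0.4]
gripper_width: 0.998
grasp_force: 0.0
```

>>> servo_tool:
  deltas:
    - [[100,0,0,-0.02,0],[100,0,0,-0.02,0],[100,0,0,-0.012,0],[100,0,0,-0.004,0],[50,0,0,0,0],[50,0,0,0,0],[50,0,0,0,0],[50,0,0,0,0]]

```text
time: 15.55
tool_pos: [0.5184, -0.0529, 0.053]
tool_rot: [0.001, -0.071, 0.997, -0.0]
contact_force: [-0.3, 0.3, 2.7]
gripper_width: 0.646
grasp_force: 65.6
```

>>> servo_tool:
  deltas:
    - [[50,0.005,0.0007,0,0],[50,0.0059,0.0009,0,0],[50,0.0059,0.0009,0,0],[50,0.0059,0.0009,0,0],[50,0.005,0.0007,0,0],[50,0.004,0.0006,0,0],[50,0.003,0.0004,0,0],[50,0,0,0,0]]

```text
time: 16.35
tool_pos: [0.5539, -0.0477, 0.053]
tool_rot: [0.001, -0.071, 0.997, -0.0]
contact_force: [1.3, 0.1, 5.1]
gripper_width: 0.645
grasp_force: 66.1
```

>>> servo_tool:
  deltas:
    - [[50,0.002,0.0003,0,0],[50,0.002,0.0003,0,0],[50,0.002,0.0003,0,0],[50,0.001,0.0001,0,0],[50,0,0,0,0],[50,0,0,0,0],[50,0,0,0,0],[50,0,0,0,0]]

```text
time: 17.15
tool_pos: [0.56, -0.0468, 0.053]
tool_rot: [0.001, -0.071, 0.997, -0.0]
contact_force: [-0.7, -0.3, 7.3]
gripper_width: 0.645
grasp_force: 66.3
```

>>> servo_tool:
  deltas:
    - [[50,0.001,0.00015,0,0],[50,0.001,0.00015,0,0],[50,0.001,0.00015,0,0],[50,0,0,0,0],[50,0,0,0,0],[50,0,0,0,0],[50,0,0,0,0],[50,0,0,0,0]]

```text
time: 17.95
tool_pos: [0.5619, -0.0466, 0.053]
tool_rot: [-0.001, -0.071, 0.997, -0.0]
contact_force: [-6.3, -1.3, 11.1]
gripper_width: 0.641
grasp_force: 66.7
```

>>> servo_tool:
  deltas:
    - [[50,0.001,0.00015,0.0002,0],[50,0.001,0.00015,0.0002,0],[50,0.001,0.00015,0,0],[50,0.001,0.00015,0,0],[50,0,0,0,0],[50,0,0,0,0],[50,0,0,0,0],[50,0,0,0,0]]

```text
time: 18.75
tool_pos: [0.5642, -0.0462, 0.0531]
tool_rot: [-0.003, -0.072, 0.997, -0.001]
contact_force: [-12.3, -2.9, 14.4]
gripper_width: 0.647
grasp_force: 67.1
```

Run:
```python
from h import *
s=manip.state();print(s['tool_pos'],s['contact_force'],s['ft_torque'])
shot('side','s5.png',(290,130,460,280),4)
```

```text
[ 0.56423686 -0.04622393  0.05307174] [-12.31928466  -2.91972114  14.35376447] [-0.36659517  1.71740607  0.08949735]
```

View pics/s5.png

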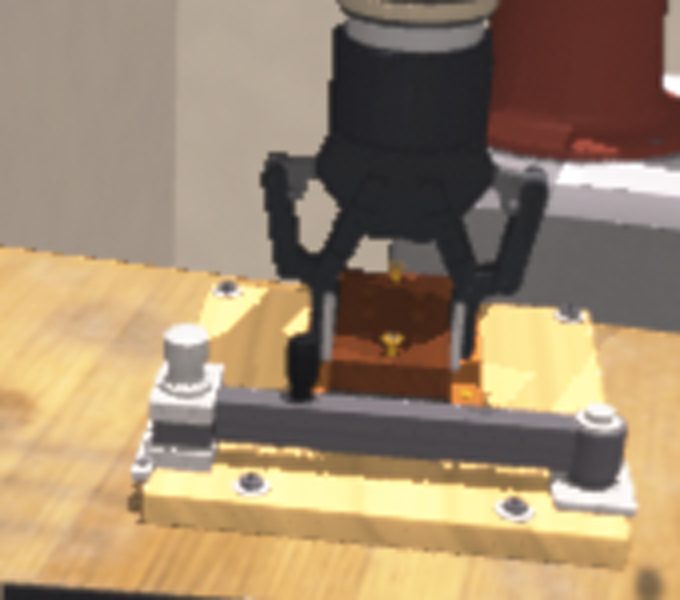

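The block is gripped against the strip, and the pin is seated with the stop shut. A slight increase brings the strip to about 12 N net of friction.

>>> servo_tool:
  deltas:
    - [[50,0.0005,0.0001,0,0],[50,0.0005,0.0001,0,0],[50,0,0,0,0],[50,0,0,0,0],[50,0,0,0,0],[50,0,0,0,0],[50,0,0,0,0],[50,0,0,0,0]]

```text
time: 19.6
tool_pos: [0.5648, -0.0461, 0.0531]
tool_rot: [-0.004, -0.072, 0.997, -0.001]
contact_force: [-13.7, -2.4, 16.1]
gripper_width: 0.645
grasp_force: 67.2
```

>>> servo_tool:
  deltas:
    - [[50,0,0,0,0],[50,0,0,0,0],[50,0,0,0,0],[50,0,0,0,0],[50,0,0,0,0],[50,0,0,0,0],[50,0,0,0,0],[50,0,0,0,0]]

```text
time: 20.4
tool_pos: [0.5648, -0.0461, 0.0531]
tool_rot: [-0.004, -0.072, 0.997, -0.001]
contact_force: [-13.8, -2.6, 16.4]
gripper_width: 0.644
grasp_force: 67.2
```

```bash
python3 -c "
from plant import manip
print(manip.job_done())"
```

```text
the job is handed in; nothing more can be done
None
```

The stop is shut and pinned, and I handed the job in at about 20 s of the 58 s allowed, with the arm still holding the block square against the strip. The push on the strip is estimated at 10–14 N, because the arm reads about 14 N along the channel including friction; no verdict came back.

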